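Tip a calibration slide out of its tray and load the reader stage

ROBOT

A 6-joint arm with a two-finger parallel gripper is mounted at the origin on the work surface; the furniture and walls round the work are solid. World frame = base frame: x ahead of the robot, y to its left, z up, the work surface at z = 0. Lengths are in mm, angles in rad, forces in N, time in s.
With the tool pointing down it reaches from about 275 to 750 mm from the base axis. Payload 10.2 kg.
Tool frame: the origin (TCP) lies between the finger pads; the fingertips stand 22 mm ahead of it and the grasp point (between the pads) lies 3 mm ahead of it (arm.finger_overhang is the distance from the TCP to the fingertips, in mm); z points along the fingers, y is the line along which they close (so a half turn about z gives the same grasp; the last joint's range is limited). The gripper opens to 88 mm and grips with 3 to 60 N. Pads are 18 mm wide; open, the fingers measure 123 mm over their backs; the gripper's body (75 mm by 187 mm) begins 45 mm behind the grasp point.
Start: joints at [-1.432, 0.313, 1.498, -0, 1.331, -0.223], TCP at [185.816, -491.023, 260.72] pointing down, gripper open.
Joint ranges: [-2.94, 2.94], [-0.97, 2.17], [0.19, 2.56], [-1.23, 4.37], [0.02, 3.11], [-2.88, 2.88]. Speed limits (rad/s): [2.39, 2.39, 3.01, 3.14, 3.14, 3.14].

INTERFACE

Orientations are given as a rotation vector (axis times angle).
In Python, from workcell import telemetry, cams, arm gives the robot as it stands.
- The arm moves only by the tool send_rows, never from a script. Its argument "steps" is a list of rows, each an object with "angular": the turn, a rotation vector about the tool's x, y, z each as a share of 0.12 rad, from -1 to 1, a list of three; "offset": the shift along the tool's x, y, z each as a share of 0.025 m, from -1 to 1, a list of three; "gripper": the closure, from 0 (fully open) to 1 (shut). A call has 1 to 12 rows; each row shifts and turns the commanded pose from where the row before left it, along the tool's axes as they then stand; what a row does not reach is not made up. A row lasts 1/8 s, in which the tool goes at most 62.5 mm and 10.7 degrees, less where a joint would pass 70% of its speed; a pose out of reach is approached as far as the arm can. A call with a number of a shift or a turn outside -1 to 1 is refused whole. A call with a gripper value outside its range is refused whole. The fingers move at their own pace and stop on an object; the grip force is fixed at half the most. Time passes only in rows, so rows that do not move let the fingers close. It gives the time, the measured TCP pose, the force, the opening and the grip force at its end, in the units of the state.
- telemetry.get_state(): the state, without advancing time (a new reading comes with each control period).
- cams.camera(name): name is "side" or "top" or "wrist"; returns the picture (400x640x3 uint8, blue, green, red); there is no depth.
- cams.calibration(name): a dict with "fx", "fy", "cx", "cy" (pixels), "D" ([k1, k2, p1, p2, k3] as OpenCV has them; the pictures are not rectified), "camera_from_world" (4x4, takes a point from world to camera coordinates); the wrist camera has in their place "mount" (4x4, takes a point from camera to tool coordinates, whose origin is the TCP and whose axes are the flange's). Camera axes: x right, y down, z forward; pixel columns grow to the right and rows downward; lengths in mm; the calibration is good to about 2 mm. A picture is of the moment at which its call begins: read the wrist's pose just before it. calibration takes no time and is no camera call.
- arm.sign_off(): hands the job in; it is judged then, once.
The state is a dict: "time_s": time; "qpos": joint angles; "qd": joint speeds; "tau": joint torques, N m; "eef_pos": TCP position; "orientation": TCP orientation; "wrist_force": force on the tool from outside, world axes, zero at the start; "torque": the same for the moment, N m; "gripper_width": opening from 0.0 (shut) to 1.0 (fully open); "grasp_force": force on a finger pad.
Only numpy, scipy, OpenCV 4.12 (cv2) and the standard library are available. Lean on these libraries where they do the work, as an engineer would, in place of code of your own. Each camera call takes 0.05 s, during which the arm holds its last target. There are 200 camera calls.

TASK

The aluminium calibration slide lies flush in the pocket of the grey tip-up tray: press its blue end down into the finger well and let go, so that it stays tipped with its plain end standing up. Pick it up by that raised end, lay it flat on the orange rest and let go of it there; then take it again across its middle and set it down, without dropping it, flat between the corner guides of the white reader stage, its blue end at the stage's blue mark. Never let it lie on the bench, and do not shift the loose things standing about.

Things in the scene. Friction and masses are not known exactly. Their poses are not given: they have to be found in the camera images.
- slide_centre (a point): centre of the loose calibration slide: flat aluminium plate 90 x 36 x 5 mm (length along its x, width y, thickness z), 30 to 60 g. The last 22 mm at its +x end are blue, the rest bare metal with a black square printed on the upper face. At the start it lies level in the tray's pocket, headed as the tray, its top flush with the tray's top (37 mm up)
- slide_blue_end (a point): middle of the end face of the slide's blue end, 45 mm from the slide's centre along its +x
- tray_pocket (a point): centre of the pocket of the grey tip-up tray, level with the tray's top, 37 mm above the bench; axes as the tray's. The pocket is 96 mm long (x -48 to +48), 38 mm wide and 5 mm deep, so that the slide's edges cannot be reached. Its floor ends at x = +10 mm; from there to x = +48 is the finger well, under the slide's blue end
- tray_well (a point): middle of the mouth of the tray's finger well, level with the tray's top (37 mm up), 29 mm from the pocket's centre along the tray's +x; the well is 38 mm long (x), 52 mm wide (y), 33 mm deep. The slide pressed down here by 15 to 17 mm (a few newtons) tips over the edge of the pocket's floor; pressed too little it falls back level
- rest_top (a point): centre of the top of the rest, 25 mm above the bench: an orange block, 70 mm along its x and 24 mm along its y, on a dark foot 80 x 50 x 4 mm, fixed. The slide laid along its x overhangs it by 6 mm at either side, where fingers can reach its edges
- stage_seat (a point): centre of the seat of the white reader stage, 22 mm above the bench, the top of a black pedestal 86 mm along x by 24 mm along y; axes as the stage's. The guides leave 95 mm (x) by 41 mm (y) for the slide and rise 17 mm above the seat: closed end walls, and corner guides along the long sides except the middle 67 mm, where fingers have room down to the base
- stage_blue_mark (a point): blue dot on the top of the stage's end wall, 51.5 mm from the seat's centre along the stage's +x, 39 mm above the bench, with a blue strip on the base beside it: the slide's blue end belongs here
- petri_dish: bystander, loose: round clear petri dish, 59 mm across, 15 mm high; origin under its centre
- timer: bystander, loose: white digital bench timer, 64 x 64 x 18 mm; origin under its centre
- tape_roll: bystander, loose: roll of green tape lying flat, 78 mm across, 19 mm high; origin under its centre
- green_rack: bystander, loose: green tube block, 50 x 58 x 27 mm; origin under its centre
- cal_slide: the same slide, with its origin at the centre of its underside, axes as for its centre
- tip_tray: the grey tip-up tray, fixed, 112 mm along x, 68 mm along y, 37 mm high; origin on the bench under the pocket's centre. Once tipped and let go, the slide stays in it by itself at about 40 degrees, blue end on the well's bottom, plain end sticking up about 25 mm above the tray's top toward the tray's -x
- slide_rest: the orange rest, with its origin on the bench under its centre
- reader_stage: the white reader stage, fixed, base 126 x 96 x 5 mm; origin on the bench under the seat's centre
Mind the look-alikes: they are no part of the job. Leave any turquoise or yellow look-alike of the tip_tray alone.

How it is judged (in metres and radians):
On the way, in this order (a step that is already met when the one before it is completed fails the run):
1. the slide stays tipped in the tray by itself, steeper than about 29 degrees, blue end down, touching the tray, no finger on it (angle between cal_slide's own z axis and vertical above 0.5 rad and z of slide_blue_end in the frame of tray_pocket below -0.015 m and z of slide_centre in the frame of tray_pocket below 0.02 m and contact force between cal_slide and tip_tray above 0.05 N and contact force between the fingers and cal_slide below 0.05 N and linear speed of cal_slide below 0.03 m/s), for 0.2 s.
2. the slide lies level on the rest (within 6 degrees), its centre within 25 mm of the rest's centre, let go and still (angle between cal_slide's own z axis and vertical below 0.1 rad and horizontal distance between slide_centre and rest_top below 0.025 m and z of slide_centre in the frame of rest_top below 0.006 m and contact force between cal_slide and slide_rest above 0.05 N and contact force between the fingers and cal_slide below 0.05 N and linear speed of cal_slide below 0.02 m/s and angular speed of cal_slide below 0.2 rad/s), for 0.2 s.
At the end, for the whole second after the job is handed in: the slide lies on the reader stage's seat between the guides: centre within 6 mm of the seat's centre, fully down (centre less than 5 mm above the seat), level within 3 degrees, along the stage, blue end at the blue mark, let go and still (horizontal distance between slide_centre and stage_seat below 0.006 m and z of slide_centre in the frame of stage_seat between 0.0005 and 0.005 m and angle between cal_slide's own z axis and vertical below 0.05 rad and angle between the x axis of cal_slide and the x axis of reader_stage, either way round below 0.12 rad and horizontal distance between slide_blue_end and stage_blue_mark below 0.02 m and contact force between cal_slide and reader_stage above 0.05 N and contact force between the fingers and cal_slide below 0.05 N and linear speed of cal_slide below 0.02 m/s and angular speed of cal_slide below 0.2 rad/s); the robot touches nothing.
It fails at once if the slide lies on the bench (height (world z) of slide_centre below 0.012 m).
It fails at once if the slide is dropped into the reader stage (falls free faster than 0.45 m/s, about 10 mm of fall) (distance between slide_centre and stage_seat below 0.06 m and contact force between the fingers and cal_slide below 0.05 N and linear speed of cal_slide above 0.45 m/s).
It fails at once if a loose bystander (petri dish, timer, tape roll, green block) is shifted by more than 20 mm (distance of any of petri_dish, timer, tape_roll, green_rack from where it was at the start of the episode above 0.02 m).
It also fails if it takes over 69 s, if anything falls off the work surface, if the arm or the gripper's body presses on something with over 40 N, if the wrist force passes 120 N, or if a joint passes its speed limit or range.

## Working session

There is one attempt and no reset: what is moved stays moved. The work goes in short steps, Python scripts to look and compute and a tool call to move; the robot and the scene stay as the last step left them, time stands still between calls to the robot, and variables do not carry over. Pictures are saved under pics/ and viewed, at most 10 in all, crops included, and the job is handed in when it is done.

Besides the shell and the picture viewer there is one more tool, called after "Call:" as a command line: name --argument value ..., lists and objects as JSON in quotes. send_rows: Moves the arm, as the interface text tells. Shift numbers are shares of 0.025 m and turn numbers shares of 0.12 rad, none past 1 either way. Its arguments: {"type":"object","properties":{"steps":{"type":"array"}},"required":["steps"]}

```bash
mkdir -p pics
cat > h.py <<'E'
import numpy as np, cv2
from scipy.spatial.transform import Rotation as R
from workcell import telemetry, cams, arm
def cam(name):
    c=cams.calibration(name); K=np.array([[c['fx'],0,c['cx']],[0,c['fy'],c['cy']],[0,0,1.]])
    if 'camera_from_world' in c: T=np.array(c['camera_from_world'])
    else:
        s=telemetry.get_state(); W=np.eye(4); W[:3,:3]=R.from_rotvec(s['orientation']).as_matrix(); W[:3,3]=s['eef_pos']
        T=np.linalg.inv(W@np.array(c['mount']))
    return K,np.array(c['D'],float),T
def px2w(C,pts,z):
    K,D,T=C; n=cv2.undistortPoints(np.array(pts,float).reshape(-1,1,2),K,D).reshape(-1,2)
    d=np.c_[n,np.ones(len(n))]@T[:3,:3]; o=-T[:3,:3].T@T[:3,3]
    return o+d*((np.asarray(z)-o[2])/d[:,2])[:,None]
def w2px(C,P):
    K,D,T=C
    return cv2.projectPoints(np.array(P,float).reshape(-1,3),cv2.Rodrigues(T[:3,:3])[0],T[:3,3],K,D)[0].reshape(-1,2)
E
python3 - <<'E'
from h import *
a=cams.camera('top'); b=cams.camera('side')
cv2.imwrite('pics/top0.png',a); cv2.imwrite('pics/side0.png',b)
s=telemetry.get_state(); print(s)
E
```

```text
{'time_s': 0.1, 'qpos': array([-1.43239939e+00,  3.13369387e-01,  1.49833120e+00, -1.99487960e-05,
        1.33101172e+00, -2.23396306e-01]), 'qd': array([-2.30933972e-04, -1.78087556e-03, -2.46083941e-03, -2.62884961e-05,
        2.35675140e-03,  1.84968924e-03]), 'tau': array([ 2.98122075e-03, -4.02811253e+01, -2.52644742e+01,  6.96269819e-02,
        3.42850049e-02, -4.26933070e-05]), 'eef_pos': array([ 185.78399481, -490.82462211,  260.24216593]), 'orientation': array([-3.08922804e+00, -5.65015002e-01, -4.43007970e-05]), 'wrist_force': array([0.90724697, 0.1011631 , 0.03977935]), 'torque': array([-0.0279299 , -0.02661044,  0.01942716]), 'grasp_force': 0.0, 'gripper_width': 1.0010476691733559}
```

View pics/top0.png

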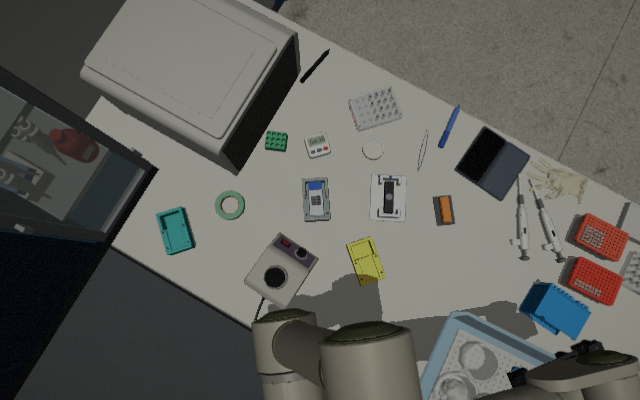

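View pics/side0.png

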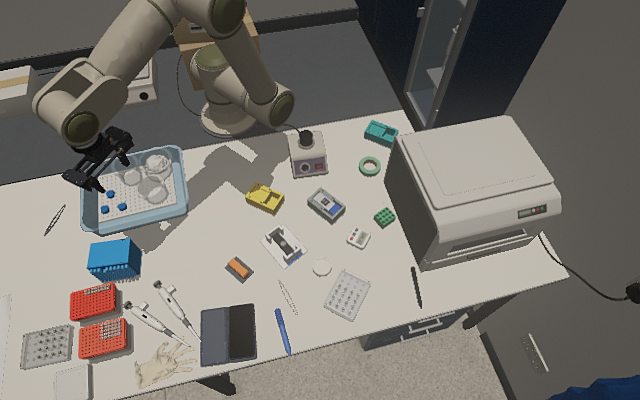

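The top view shows the grey tray with the slide at (316,199), blue end up-image at (316,186). The white stage is at (388,197) and the orange rest at (444,210). The turquoise tray (174,230) and yellow tray (366,260) are the look-alikes, so the grey one with the slide is meant. I'll confirm that in an enlarged crop.

Run:
```python
from h import *
a=cv2.imread('pics/top0.png')[160:240,295:462]
cv2.imwrite('pics/c1.png',cv2.resize(a,None,fx=4.79,fy=4.79,interpolation=cv2.INTER_CUBIC))
C=cam('top'); print(px2w(C,[[316,199],[316,186],[388,197],[444,210],[276,141],[317,146],[372,149]],[37,37,22,25,0,0,0]).round())
```

```text
[[ 573.  -34.   37.]
 [ 608.  -34.   37.]
 [ 579. -226.   22.]
 [ 543. -373.   25.]
 [ 742.   76.    0.]
 [ 727.  -37.    0.]
 [ 717. -190.    0.]]
```

View pics/c1.png

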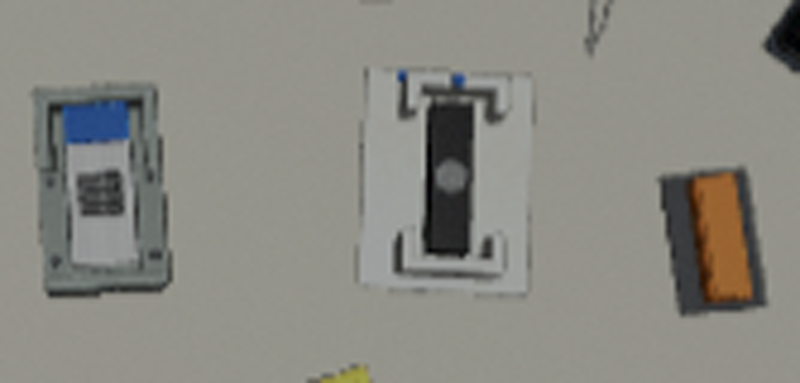

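The crop confirms it. The grey tray holds the slide with its blue end at (97,103) and plain end at (103,265). The stage mark is at (458,82), the seat at (450,178), and the rest's top centre at (721,238).

```bash
cat >> h.py <<'E'
def pose(): 
    s=telemetry.get_state(); return np.array(s['eef_pos']),R.from_rotvec(s['orientation']),s
def tgt(yaw,tilt=0): # tool down, x at yaw; tilt>0: tool z leans toward -x (tool comes from +x side)
    return R.from_euler('z',yaw)*R.from_euler('y',tilt)*R.from_euler('x',np.pi)
def plan(p,Rt):
    q,Rc,s=pose(); print('t',s['time_s'],'p',q.round(1),'now-rot',((tgt(0).inv()*Rc).as_rotvec()).round(3))
    print('turn shares (tool)',((Rc.inv()*Rt).as_rotvec()/.12).round(2),'shift shares now-frame',(Rc.inv().apply(p-q)/25).round(2),'shift in final frame',(Rt.inv().apply(p-q)/25).round(2))
E
python3 - <<'E'
from h import *
C=cam('top')
pts=np.array([[97,103],[103,265],[458,82],[450,178],[690,178],[740,172],[752,300],[703,304],[448,256],[450,102]])/4.79+[295,160]
w=px2w(C,pts,[37,37,39,22,25,25,25,25,22,22]);print(w.round(1))
print('yaw tray',np.arctan2(*(w[0]-w[1])[[1,0]]),'stage',np.arctan2(*(w[2]-w[3])[[1,0]]),'rest',np.arctan2(*(w[4]+w[5]-w[6]-w[7])[[1,0]]),'restc',w[4:8].mean(0))
print(np.array(cams.calibration('wrist')['mount']).round(2),cam('wrist')[0])
plan(np.array([520,-36,240]),tgt(0))
E
```

```text
[[ 620.   -31.9   37. ]
 [ 529.8  -34.5   37. ]
 [ 629.9 -232.    39. ]
 [ 578.7 -228.4   22. ]
 [ 577.2 -361.9   25. ]
 [ 580.3 -390.1   25. ]
 [ 508.7 -392.8   25. ]
 [ 506.7 -365.5   25. ]
 [ 535.  -225.8   22. ]
 [ 621.9 -229.9   22. ]]
yaw tray 0.028829995946383993 stage -0.06884288867735743 rest 0.04373921210140569 restc [ 543.24017    -377.58674648   25.        ]
[[  -0.     -0.95   -0.3    75.74]
 [   1.     -0.     -0.      1.  ]
 [   0.     -0.3     0.95 -123.89]
 [   0.      0.      0.      1.  ]] [[309.95305088   0.         320.33744838]
 [  0.         309.95305088 202.28052951]
 [  0.           0.           1.        ]]
t 0.1 p [ 185.8 -490.8  260.2] now-rot [ 0.001  0.    -0.362]
turn shares (tool) [-0.01 -0.    3.01] shift shares now-frame [ 18.94 -12.28   0.83] shift in final frame [ 13.37 -18.19   0.81]
```

Call:
send_rows --steps '[{"angular": [0,0,1],"offset": [0,0,0],"gripper": 0},{"angular": [0,0,1],"offset": [0,0,0],"gripper": 0},{"angular": [0,0,1],"offset": [0,0,0],"gripper": 0},{"angular": [0,0,0],"offset": [0.8,-1,0],"gripper": 1},{"angular": [0,0,0],"offset": [0.8,-1,0],"gripper": 1},{"angular": [0,0,0],"offset": [0.8,-1,0],"gripper": 1},{"angular": [0,0,0],"offset": [0.8,-1,0],"gripper": 1},{"angular": [0,0,0],"offset": [0.8,-1,0],"gripper": 1},{"angular": [0,0,0],"offset": [0.8,-1,0],"gripper": 1},{"angular": [0,0,0],"offset": [0.8,-1,0],"gripper": 1},{"angular": [0,0,0],"offset": [0.8,-1,0],"gripper": 1},{"angular": [0,0,0],"offset": [0.8,-1,0],"gripper": 1}]'

```text
time_s: 1.6
eef_pos: [365.9, -264.7, 260.5]
orientation: [-3.141, -0.003, 0.0]
wrist_force: [-0.1, 0.2, 0.3]
gripper_width: 0.016
grasp_force: 0.0
```

Call:
send_rows --steps '[{"angular": [0,0,0],"offset": [0.8,-1,0],"gripper": 1},{"angular": [0,0,0],"offset": [0.8,-1,0.2],"gripper": 1},{"angular": [0,0,0],"offset": [0.8,-1,0.4],"gripper": 1},{"angular": [0,0,0],"offset": [0.8,-1,0.5],"gripper": 1},{"angular": [0,0,0],"offset": [0.8,-1,0.5],"gripper": 1},{"angular": [0,0,0],"offset": [0.8,-1,0.5],"gripper": 1},{"angular": [0,0,0],"offset": [0.8,-1,0.5],"gripper": 1},{"angular": [0,0,0],"offset": [0.8,-1,0.5],"gripper": 1},{"angular": [0,0,0],"offset": [0.8,-1,0.5],"gripper": 1},{"angular": [0,0,0],"offset": [0,0,0],"gripper": 1},{"angular": [0,0,0],"offset": [0,0,0],"gripper": 1}]'

```text
time_s: 2.98
eef_pos: [544.7, -40.9, 170.9]
orientation: [3.141, 0.003, -0.0]
wrist_force: [-0.6, 0.2, -0.3]
gripper_width: 0.004
grasp_force: 0.0
```

Run:
```python
from h import *
C=cam('wrist'); cv2.imwrite('pics/w1.png',cams.camera('wrist')); np.save('w1T',C[2]); q,r,s=pose(); print(q,s['qpos'],s['wrist_force'],s['time_s'])
```

```text
[544.70614237 -41.10445869 171.08603082] [-2.89796354e-01  4.43629559e-01  1.55600369e+00 -1.79428387e-04
  1.14167432e+00  1.27997100e+00] [ 0.181031    0.36991889 -0.39287111] 3.025
```

View pics/w1.png

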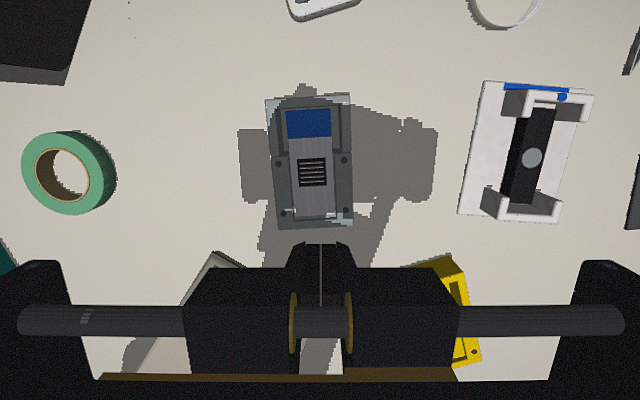

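The wrist view shows the slide's blue end mid at (308,109), the plain end at about (315,219), the stage mark at (562,97) and the seat dot at (532,158). The fingertips are at (320,245).

Run:
```python
from h import *
K,D,_=cam('wrist'); C=(K,D,np.load('w1T.npy'))
w=px2w(C,[[308,109],[315,219],[308,136],[313,172],[562,97],[532,158]],[37,37,37,37,39,22]);print(w.round(1))
for a,b in((0,1),(4,5)): print(np.linalg.norm(w[a]-w[b]),np.arctan2(*(w[a]-w[b])[[1,0]]))
a=cv2.imread('pics/w1.png')[80:240,250:380]
cv2.imwrite('pics/c2.png',cv2.resize(a,None,fx=3.7,fy=3.7,interpolation=cv2.INTER_CUBIC))
```

```text
[[ 618.6  -32.1   37. ]
 [ 525.2  -37.4   37. ]
 [ 597.4  -31.9   37. ]
 [ 567.5  -35.8   37. ]
 [ 629.1 -234.    39. ]
 [ 577.6 -231.    22. ]]
93.59108102858659 0.055741145828808195
54.33037242661501 -0.058708433529383736
```

View pics/c2.png

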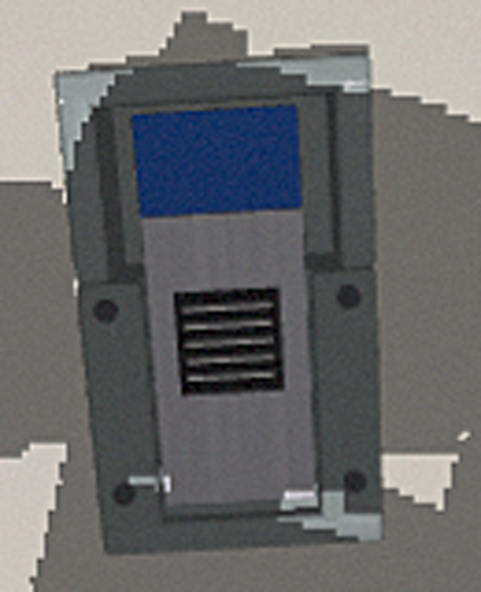

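The crop shows the slide's blue end mid at crop (215,110), i.e. (308,110), and the plain end mid at (240,507), i.e. (315,217). The tray yaw is about 0.05 and the well is near (603,-33).

Call:
send_rows --steps '[{"angular": [0,0,-0.4],"offset": [0,0,0],"gripper": 1},{"angular": [0,0,0],"offset": [0.8,-0.1,0.8],"gripper": 1},{"angular": [0,0,0],"offset": [0.8,-0.1,0.8],"gripper": 1},{"angular": [0,0,0],"offset": [0.75,0,0.8],"gripper": 1},{"angular": [0,0,0],"offset": [0,0,0.8],"gripper": 1},{"angular": [0,0,0],"offset": [0,0,0.8],"gripper": 1},{"angular": [0,0,0],"offset": [0,0,0.32],"gripper": 1},{"angular": [0,0,0],"offset": [0,0,0],"gripper": 1}]'

```text
time_s: 4.03
eef_pos: [603.3, -33.0, 63.0]
orientation: [3.141, 0.077, -0.0]
wrist_force: [-0.2, 1.0, 0.7]
gripper_width: 0.008
grasp_force: 0.0
```

Call:
send_rows --steps '[{"angular": [0,0,0],"offset": [0,0,0.2],"gripper": 1},{"angular": [0,0,0],"offset": [0,0,0.16],"gripper": 1},{"angular": [0,0,0],"offset": [0,0,0.1],"gripper": 1},{"angular": [0,0,0],"offset": [0,0,0],"gripper": 1}]'

```text
time_s: 4.53
eef_pos: [603.3, -32.4, 51.0]
orientation: [-3.141, -0.078, 0.001]
wrist_force: [0.7, -0.4, 0.0]
gripper_width: 0.004
grasp_force: 0.1
```

Call:
send_rows --steps '[{"angular": [0,0,0],"offset": [0,0,0.12],"gripper": 1},{"angular": [0,0,0],"offset": [0,0,0.1],"gripper": 1},{"angular": [0,0,0],"offset": [0,0,0.1],"gripper": 1},{"angular": [0,0,0],"offset": [0,0,0],"gripper": 1},{"angular": [0,0,0],"offset": [0,0,0],"gripper": 1}]'

```text
time_s: 5.15
eef_pos: [605.8, -32.8, 45.9]
orientation: [3.139, 0.078, 0.011]
wrist_force: [3.9, 1.5, 14.5]
gripper_width: 0.004
grasp_force: 6.1
```

Run:
```python
from h import *
q,r,s=pose(); print(q,s['wrist_force']); cv2.imwrite('pics/s2.png',cams.camera('side'))
a=cv2.imread('pics/s2.png')[130:270,230:420]
b=cams.camera('wrist')
cv2.imwrite('pics/c3.png',np.hstack([cv2.resize(a,None,fx=3.,fy=3.,interpolation=cv2.INTER_CUBIC)[:400],cv2.resize(b[:, 160:480],(230,287))[:400] if 0 else np.vstack([cv2.resize(b[100:400,220:420],(200,300)),np.zeros((100,200,3),np.uint8)])]))
```

```text
[605.82442269 -32.81406413  45.87623689] [ 3.91634898  1.49670631 14.47200839]
```

View pics/c3.png

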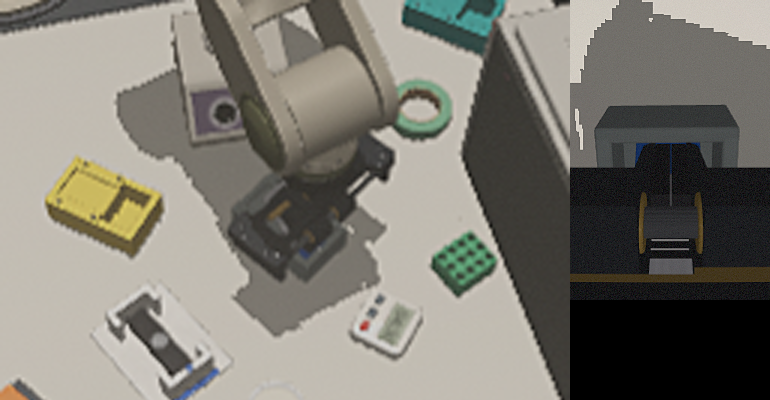

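The force is 14.5 N with the blue end down in the well, and the plain end is visible raised in the gripper gap. I'll lift off and look.

Call:
send_rows --steps '[{"angular": [0,0,0],"offset": [0,0,-0.4],"gripper": 1},{"angular": [0,0,0],"offset": [0,0,-0.8],"gripper": 1},{"angular": [0,0,0],"offset": [0,0,-1],"gripper": 1},{"angular": [0,0,0],"offset": [0,0,-1],"gripper": 1},{"angular": [0,0,0],"offset": [0,0,-1],"gripper": 0.2},{"angular": [0,0,0],"offset": [0,0,-0.8],"gripper": 0.2},{"angular": [0,0,0],"offset": [-0.6,0,0],"gripper": 0.2},{"angular": [0,0,0],"offset": [0,0,0],"gripper": 0.2},{"angular": [0,0,0],"offset": [0,0,0],"gripper": 0.2}]'

```text
time_s: 6.38
eef_pos: [588.6, -33.2, 168.0]
orientation: [-3.14, -0.078, 0.001]
wrist_force: [-0.0, 0.5, 0.7]
gripper_width: 0.546
grasp_force: 0.0
```

Run:
```python
from h import *
C=cam('wrist'); b=cams.camera('wrist'); np.save('w2T',C[2]); cv2.imwrite('pics/w2.png',b)
cv2.imwrite('pics/c4.png',cv2.resize(b[60:330,190:450],None,fx=2.2,fy=2.2,interpolation=cv2.INTER_CUBIC)); print(pose()[0])
```

```text
[588.65763726 -33.19058678 167.95985056]
```

View pics/c4.png

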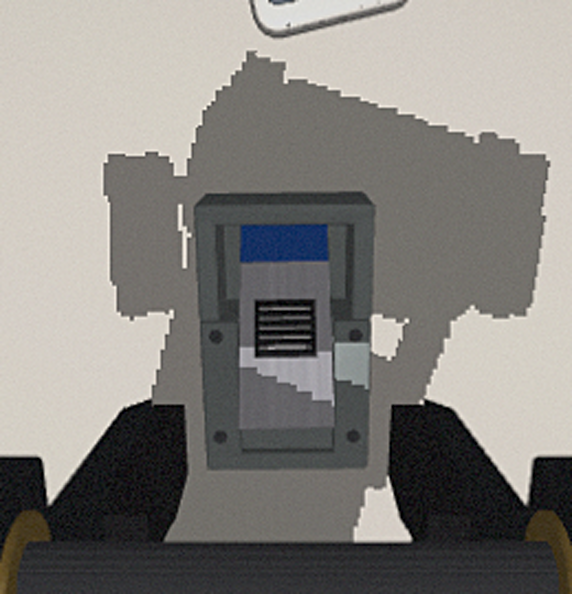

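```bash
cat > fit.py <<'E'
from h import *
def fit(C,obj,px):
    K,D,T=C
    best=None
    ok,rv,tv,err=cv2.solvePnPGeneric(np.array(obj,float),np.array(px,float),K,D,flags=cv2.SOLVEPNP_IPPE)
    for r,t,e in zip(rv,tv,err):
        r,t=cv2.solvePnPRefineLM(np.array(obj,float),np.array(px,float),K,D,r,t)
        M=T[:3,:3].T@cv2.Rodrigues(r)[0]; p=T[:3,:3].T@(t.ravel()-T[:3,3])
        print('err',e,'c',p.round(1),'x',M[:,0].round(3),'z',M[:,2].round(3),'blue',(p+45*M[:,0]).round(1),'plain',(p-45*M[:,0]).round(1))
E
python3 - <<'E'
from fit import *
K,D,_=cam('wrist'); C=(K,D,np.load('w2T.npy'))
px=np.array([[240,225],[328,225],[240,262],[328,262],[239,429],[331,429]])/2.2+[190,60]
fit(C,[[45,18,0],[45,-18,0],[23,18,0],[23,-18,0],[-45,18,0],[-45,-18,0]],px)
# level/tipped predictions at tray centre
c=np.array([574,-34,37.]);y=.05;u=np.array([np.cos(y),np.sin(y),0]);v=np.array([-u[1],u[0],0])
for th in(0,.7):
    d=np.cos(th)*u-np.sin(th)*np.array([0,0,1]);n=np.sin(th)*u+np.cos(th)*np.array([0,0,1])
    piv=c+10*u-[0,0,5]; e=43.5 if th else 35
    b=piv+e*d+5*n
    P=[b+18*v,b-18*v,b-22*d+18*v,b-22*d-18*v,b-90*d+18*v,b-90*d-18*v]
    print(th,((w2px(C,P)-[190,60])*2.2).round().tolist())
E
```

```text
err [1.267462] c [582.6 -33.7  33.7] x [ 0.735  0.042 -0.677] z [0.677 0.021 0.736] blue [615.7 -31.8   3.2] plain [549.5 -35.6  64.2]
err [3.42626068] c [582.6 -33.7  33.7] x [ 0.735  0.042 -0.677] z [0.677 0.021 0.736] blue [615.7 -31.8   3.2] plain [549.5 -35.6  64.2]
0 [[236.0, 228.0], [332.0, 228.0], [237.0, 284.0], [331.0, 284.0], [241.0, 442.0], [328.0, 442.0]]
0.7 [[241.0, 212.0], [327.0, 212.0], [240.0, 259.0], [329.0, 259.0], [235.0, 424.0], [333.0, 424.0]]
```

The slide is tipped at about 42°, with the plain end at (549.5,-35.6,64) as specified. Next I'll tilt the tool perpendicular to it.

Call:
send_rows --steps '[{"angular": [0,-1,0],"offset": [0,0,0],"gripper": 0.2},{"angular": [0,-1,0],"offset": [0,0,0],"gripper": 0.2},{"angular": [0,-1,0],"offset": [0,0,0],"gripper": 0.2},{"angular": [0,-1,0],"offset": [0,0,0],"gripper": 0.2},{"angular": [0,-1,0],"offset": [0,0,0],"gripper": 0.2},{"angular": [0,-1,0],"offset": [0,0,0],"gripper": 0.2},{"angular": [0,0,0],"offset": [0,0,0],"gripper": 0.2}]'

```text
time_s: 7.3
eef_pos: [588.8, -33.1, 166.1]
orientation: [2.922, 0.074, -1.103]
wrist_force: [-0.3, 0.1, 0.8]
gripper_width: 0.8
grasp_force: 0.0
```

Run:
```python
from h import *
n=np.array([.659,.03,.752]); P=np.array([556.2,-35.2,55.5])
Rt=tgt(.05,.72); print(telemetry.get_state()['qpos'])
plan(P+64*n,Rt); plan(P+14*n,Rt)
```

```text
[-0.19300944  0.92714694  0.87491486 -0.17870333  2.04012387  1.304818  ]
t 7.3 p [588.8 -33.1 166.1] now-rot [-0.017 -0.722 -0.048]
turn shares (tool) [-0.    0.01  0.  ] shift shares now-frame [1.94 0.03 1.62] shift in final frame [1.94 0.03 1.63]
t 7.3 p [588.8 -33.1 166.1] now-rot [-0.017 -0.722 -0.048]
turn shares (tool) [-0.    0.01  0.  ] shift shares now-frame [1.94 0.02 3.62] shift in final frame [1.93 0.02 3.63]
```

Call:
send_rows --steps '[{"angular": [0,0,0],"offset": [0.97,0,0.6],"gripper": 0.2},{"angular": [0,0,0],"offset": [0.97,0,0.6],"gripper": 0.2},{"angular": [0,0,0],"offset": [0,0,0.4],"gripper": 0.2},{"angular": [0,0,0],"offset": [0,0,0.8],"gripper": 0.2},{"angular": [0,0,0],"offset": [0,0,0.8],"gripper": 0.2},{"angular": [0,0,0],"offset": [0,0,0.42],"gripper": 0.2},{"angular": [0,0,0],"offset": [0,0,0],"gripper": 0.2}]'

```text
time_s: 8.18
eef_pos: [565.2, -34.4, 68.5]
orientation: [2.924, 0.073, -1.099]
wrist_force: [-0.6, -0.2, -0.4]
gripper_width: 0.799
grasp_force: 0.0
```

Run:
```python
from h import *
b=cams.camera('wrist');q,r,s=pose();print(q,s['wrist_force'])
cv2.imwrite('pics/c5.png',cv2.resize(b[60:400,160:480],None,fx=1.7,fy=1.7,interpolation=cv2.INTER_CUBIC))
```

```text
[565.64477944 -34.41717639  68.77745911] [ 0.85381851 -0.08153484  0.30434583]
```

View pics/c5.png

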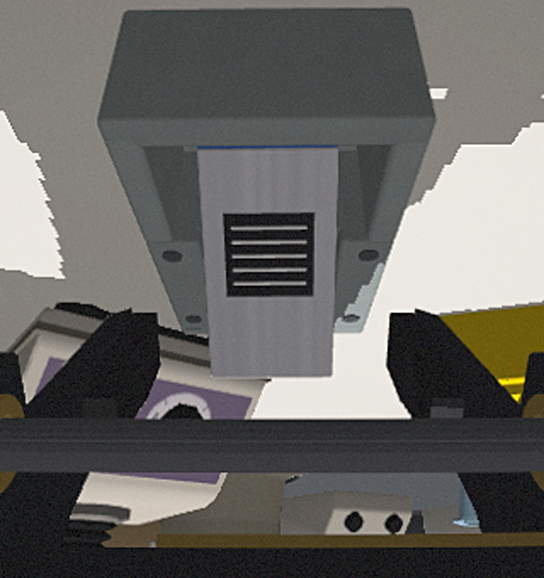

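The plain end (edge at y≈377) sits centred between the fingers (158 and 388), so I'll close and lift.

Call:
send_rows --steps '[{"angular": [0,0,0],"offset": [0,0,0],"gripper": 1},{"angular": [0,0,0],"offset": [0,0,0],"gripper": 1},{"angular": [0,0,0],"offset": [0,0,0],"gripper": 1},{"angular": [0,0,0],"offset": [0,0,0],"gripper": 1},{"angular": [0,0,0],"offset": [0,0,0],"gripper": 1},{"angular": [0,0,0],"offset": [0,0,0],"gripper": 1}]'

```text
time_s: 8.98
eef_pos: [565.3, -34.4, 68.2]
orientation: [2.923, 0.073, -1.1]
wrist_force: [0.1, 0.2, -0.4]
gripper_width: 0.399
grasp_force: 30.0
```

Call:
send_rows --steps '[{"angular": [0,0,0],"offset": [-0.33,0,-0.37],"gripper": 1},{"angular": [0,0,0],"offset": [-0.66,0,-0.75],"gripper": 1},{"angular": [0,0,0],"offset": [-0.66,0,-0.75],"gripper": 1},{"angular": [0,0,0],"offset": [-0.66,0,-0.75],"gripper": 1},{"angular": [0,0,0],"offset": [-0.66,0,-0.75],"gripper": 1},{"angular": [0,1,0],"offset": [0,0,0],"gripper": 1},{"angular": [0,1,0],"offset": [0,0,0],"gripper": 1},{"angular": [0,1,0],"offset": [0,0,0],"gripper": 1},{"angular": [0,1,0],"offset": [0,0,0],"gripper": 1},{"angular": [0,1,0],"offset": [0,0,0],"gripper": 1},{"angular": [0,1,0],"offset": [0,0,0],"gripper": 1}]'

```text
time_s: 10.35
eef_pos: [565.0, -34.4, 181.7]
orientation: [3.14, 0.078, 0.008]
wrist_force: [0.0, 0.6, -1.0]
gripper_width: 0.402
grasp_force: 30.0
```

Run:
```python
from h import *
plan(np.array([505,-377,165]),tgt(.045)); print(pose()[2]['gripper_width'],pose()[2]['grasp_force'])
```

```text
t 10.35 p [565.  -34.4 181.7] now-rot [-0.     0.005 -0.05 ]
turn shares (tool) [ 0.   -0.04  0.04] shift shares now-frame [-3.08 13.57  0.66] shift in final frame [-3.01 13.58  0.67]
0.4020466231539074 29.980546832084656
```

Call:
send_rows --steps '[{"angular": [0,0,0],"offset": [-0.22,0.6,0],"gripper": 1},{"angular": [0,0,0],"offset": [-0.22,1,0],"gripper": 1},{"angular": [0,0,0],"offset": [-0.22,1,0],"gripper": 1},{"angular": [0,0,0],"offset": [-0.22,1,0],"gripper": 1},{"angular": [0,0,0],"offset": [-0.22,1,0],"gripper": 1},{"angular": [0,0,0],"offset": [-0.22,1,0],"gripper": 1},{"angular": [0,0,0],"offset": [-0.22,1,0],"gripper": 1},{"angular": [0,0,0],"offset": [-0.22,1,0],"gripper": 1},{"angular": [0,0,0],"offset": [-0.22,1,0],"gripper": 1},{"angular": [0,0,0],"offset": [-0.22,1,0],"gripper": 1},{"angular": [0,0,0],"offset": [-0.22,1,0],"gripper": 1},{"angular": [0,0,0],"offset": [-0.22,1,0],"gripper": 1}]'

```text
time_s: 11.85
eef_pos: [512.9, -329.1, 180.6]
orientation: [-3.14, -0.078, 0.003]
wrist_force: [0.0, -1.0, -0.1]
gripper_width: 0.398
grasp_force: 30.0
```

Call:
send_rows --steps '[{"angular": [0,0,0],"offset": [-0.22,1,0],"gripper": 1},{"angular": [0,0,0],"offset": [-0.2,0.95,0],"gripper": 1},{"angular": [0,0,0],"offset": [0,0,0],"gripper": 1},{"angular": [0,0,0],"offset": [0,0,0],"gripper": 1}]'

```text
time_s: 12.35
eef_pos: [505.5, -376.1, 180.4]
orientation: [-3.14, -0.079, 0.001]
wrist_force: [-0.7, -0.7, -0.5]
gripper_width: 0.397
grasp_force: 30.0
```

Run:
```python
from h import *
C=cam('wrist'); b=cams.camera('wrist'); np.save('w3T',C[2]); cv2.imwrite('pics/w3.png',b)
cv2.imwrite('pics/c6.png',cv2.resize(b[70:290,170:470],None,fx=2.6,fy=2.6,interpolation=cv2.INTER_CUBIC)); print(pose()[0])
```

```text
[ 505.60630558 -375.8905589   180.50772191]
```

View pics/c6.png

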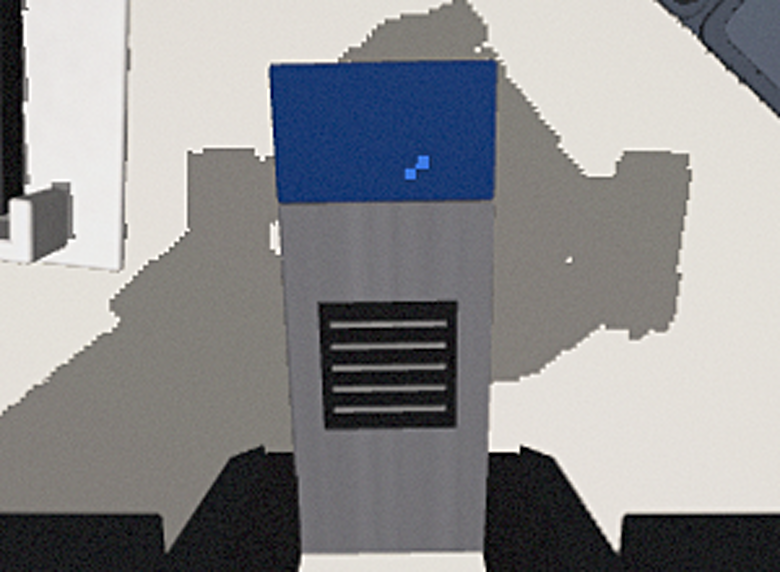

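The view shows the slide held with the blue end at crop (271..496, 63), the border at y≈201 and the plain end at (301..484, 552). It hides the rest below. I'll work out the slide's attitude and cross-check the rest using the side camera.

Run:
```python
from fit import *
K,D,_=cam('wrist'); C=(K,D,np.load('w3T.npy'))
px=np.array([[271,65],[496,61],[278,203],[494,200],[301,552],[484,551]])/2.6+[170,70]
fit(C,[[45,18,0],[45,-18,0],[23,18,0],[23,-18,0],[-45,18,0],[-45,-18,0]],px)
S=cam('side'); im=cv2.imread('pics/side0.png'); hsv=cv2.cvtColor(im,cv2.COLOR_BGR2HSV)
m=cv2.inRange(hsv,(5,150,120),(18,255,255)); m[:240]=0;m[290:]=0;m[:,:215]=0;m[:,265:]=0
ys,xs=np.nonzero(m); print(len(xs),xs.mean(),ys.mean(),px2w(S,[[xs.mean(),ys.mean()]],[20]))
c=cv2.boxPoints(cv2.minAreaRect(np.c_[xs,ys].astype(np.float32)));print(px2w(S,c,[25]*4).round(0))
```

```text
err [0.26829785] c [ 541.3 -375.   167.7] x [0.997 0.066 0.027] z [-0.028  0.014  1.   ] blue [ 586.2 -372.1  168.9] plain [ 496.4 -378.   166.5]
err [5.5118393] c [ 541.3 -375.   167.7] x [0.997 0.066 0.027] z [-0.028  0.014  1.   ] blue [ 586.2 -372.1  168.9] plain [ 496.4 -378.   166.5]
35 235.65714285714284 265.8285714285714 [[ 534.78714816 -380.79028145   20.        ]]
[[ 514. -394.   25.]
 [ 510. -372.   25.]
 [ 575. -366.   25.]
 [ 579. -387.   25.]]
```

Call:
send_rows --steps '[{"angular": [0,-0.2,0.15],"offset": [0.1,0.16,0],"gripper": 1},{"angular": [0,0,0],"offset": [0,0,1],"gripper": 1},{"angular": [0,0,0],"offset": [0,0,1],"gripper": 1},{"angular": [0,0,0],"offset": [0,0,1],"gripper": 1},{"angular": [0,0,0],"offset": [0,0,1],"gripper": 1},{"angular": [0,0,0],"offset": [0,0,0.8],"gripper": 1},{"angular": [0,0,0],"offset": [0,0,0.5],"gripper": 1},{"angular": [0,0,0],"offset": [0,0,0],"gripper": 1},{"angular": [0,0,0],"offset": [0,0,0],"gripper": 1}]'

```text
time_s: 13.52
eef_pos: [505.4, -380.8, 48.9]
orientation: [3.139, 0.05, -0.036]
wrist_force: [0.7, -0.0, -0.6]
gripper_width: 0.404
grasp_force: 30.0
```

Call:
send_rows --steps '[{"angular": [0,0,0],"offset": [0,0,0.06],"gripper": 1},{"angular": [0,0,0],"offset": [0,0,0.04],"gripper": 1},{"angular": [0,0,0],"offset": [0,0,0],"gripper": 1}]'

```text
time_s: 13.9
eef_pos: [504.9, -380.5, 45.6]
orientation: [3.14, 0.05, -0.038]
wrist_force: [-0.4, -0.1, -0.4]
gripper_width: 0.402
grasp_force: 30.0
```

Call:
send_rows --steps '[{"angular": [0,0,0],"offset": [0,0,0.06],"gripper": 1},{"angular": [0,0,0],"offset": [0,0,0],"gripper": 1}]'

```text
time_s: 14.15
eef_pos: [504.8, -380.5, 43.9]
orientation: [3.141, 0.05, -0.038]
wrist_force: [0.0, -0.0, 0.1]
gripper_width: 0.398
grasp_force: 30.0
```

Call:
send_rows --steps '[{"angular": [0,0,0],"offset": [0,0,0.04],"gripper": 1},{"angular": [0,0,0],"offset": [0,0,0],"gripper": 1}]'

```text
time_s: 14.4
eef_pos: [504.8, -380.5, 42.9]
orientation: [3.141, 0.05, -0.038]
wrist_force: [-0.7, 0.4, -1.2]
gripper_width: 0.402
grasp_force: 30.0
```

Call:
send_rows --steps '[{"angular": [0,0,0],"offset": [0,0,0.04],"gripper": 1},{"angular": [0,0,0],"offset": [0,0,0],"gripper": 1}]'

```text
time_s: 14.65
eef_pos: [504.9, -380.6, 42.2]
orientation: [3.14, 0.05, -0.038]
wrist_force: [-0.2, -0.8, 0.7]
gripper_width: 0.403
grasp_force: 30.0
```

Call:
send_rows --steps '[{"angular": [0,0,0],"offset": [0,0,0.03],"gripper": 1},{"angular": [0,0,0],"offset": [0,0,0],"gripper": 1}]'

```text
time_s: 14.9
eef_pos: [504.9, -380.6, 42.0]
orientation: [3.14, 0.05, -0.037]
wrist_force: [-2.8, 2.3, 6.4]
gripper_width: 0.401
grasp_force: 30.0
```

Call:
send_rows --steps '[{"angular": [0,0,0],"offset": [0,0,0.03],"gripper": 1},{"angular": [0,0,0],"offset": [0,0,0],"gripper": 1}]'

```text
time_s: 15.15
eef_pos: [504.9, -380.6, 41.9]
orientation: [3.14, 0.05, -0.037]
wrist_force: [-3.5, 3.1, 10.9]
gripper_width: 0.403
grasp_force: 30.0
```

Contact at about 11 N. I'll release, rise and take a look.

Call:
send_rows --steps '[{"angular": [0,0,0],"offset": [0,0,-0.03],"gripper": 0.4},{"angular": [0,0,0],"offset": [0,0,0],"gripper": 0.2},{"angular": [0,0,0],"offset": [0,0,0],"gripper": 0.2},{"angular": [0,0,0],"offset": [0,0,0],"gripper": 0.2},{"angular": [0,0.2,0],"offset": [0,0,-0.8],"gripper": 0.2},{"angular": [0,0,0],"offset": [0,0,-1],"gripper": 0.2},{"angular": [0,0,0],"offset": [0.7,0,-1],"gripper": 0.2},{"angular": [0,0,0],"offset": [0.7,0,-1],"gripper": 0.2},{"angular": [0,0,0],"offset": [0,0,-1],"gripper": 0.2},{"angular": [0,0,0],"offset": [0,0,0],"gripper": 0.2},{"angular": [0,0,0],"offset": [0,0,0],"gripper": 0.2}]'

```text
time_s: 16.52
eef_pos: [539.9, -379.2, 160.8]
orientation: [-3.141, -0.05, 0.001]
wrist_force: [-0.5, 0.4, -1.0]
gripper_width: 0.8
grasp_force: 0.0
```

Run:
```python
from h import *
C=cam('wrist'); b=cams.camera('wrist'); np.save('w4T',C[2]); cv2.imwrite('pics/w4.png',b)
cv2.imwrite('pics/c7.png',cv2.resize(b[80:300,20:420],None,fx=2.,fy=2.,interpolation=cv2.INTER_CUBIC)); print(pose()[0])
```

```text
[ 539.8031446  -379.12595388  160.35103624]
```

View pics/c7.png

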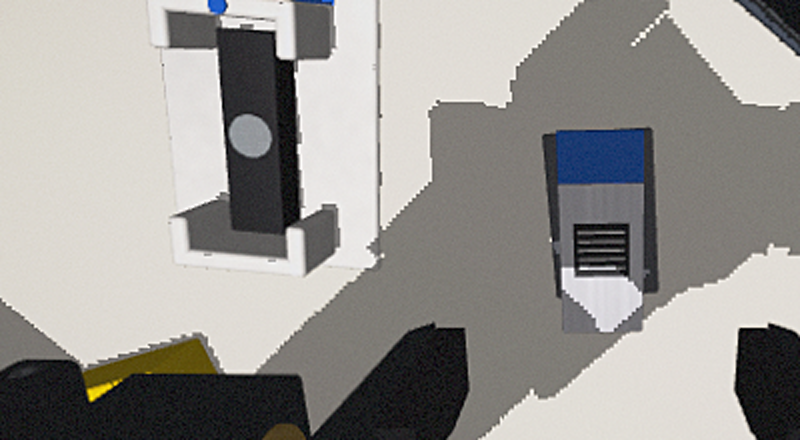

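The slide lies on the rest, with the blue end at crop (557..645,130) and the plain end at (562..642,331). The stage dot is at (250,135) and the mark at (217,3).

Run:
```python
from fit import *
K,D,_=cam('wrist'); C=(K,D,np.load('w4T.npy'))
f=lambda p:np.array(p,float)/2+[20,80]
px=f([[557,131],[645,129],[557,184],[644,183],[562,331],[642,331]])
fit(C,[[45,18,0],[45,-18,0],[23,18,0],[23,-18,0],[-45,18,0],[-45,-18,0]],px)
w=px2w(C,px,[30]*6);print(w.round(1)); 
print('foot',px2w(C,f([[545,136],[655,129],[560,297],[658,291]]),[4]*4).round(1))
w=px2w(C,f([[250,135],[217,3],[246,29],[258,231]]),[22,39,22,22]);print(w.round(1))
a=(w[1]-w[0]);print(np.hypot(*a[:2]),np.arctan2(a[1],a[0]))
```

```text
err [0.23622005] c [ 540.7 -380.5   30.2] x [0.999 0.038 0.019] z [-0.019 -0.004  1.   ] blue [ 585.7 -378.8   31. ] plain [ 495.8 -382.2   29.3]
err [1.71190363] c [ 540.7 -380.5   30.2] x [0.999 0.038 0.019] z [-0.019 -0.004  1.   ] blue [ 585.7 -378.8   31. ] plain [ 495.8 -382.2   29.3]
[[ 584.7 -361.1   30. ]
 [ 586.6 -396.9   30. ]
 [ 562.7 -361.3   30. ]
 [ 564.3 -397.6   30. ]
 [ 495.6 -364.2   30. ]
 [ 496.7 -400.2   30. ]]
foot [[ 579.1 -354.     4. ]
 [ 583.8 -403.3    4. ]
 [ 501.4 -361.6    4. ]
 [ 506.  -409.2    4. ]]
[[ 578.4 -230.3   22. ]
 [ 629.9 -233.7   39. ]
 [ 621.2 -234.2   22. ]
 [ 535.9 -228.1   22. ]]
51.64139009598755 -0.06608257878912656
```

Call:
send_rows --steps '[{"angular": [0,0,-0.05],"offset": [0.05,0.04,0.5],"gripper": 0.2},{"angular": [0,0,0],"offset": [0,0,1],"gripper": 0.2},{"angular": [0,0,0],"offset": [0,0,1],"gripper": 0.2},{"angular": [0,0,0],"offset": [0,0,1],"gripper": 0.2},{"angular": [0,0,0],"offset": [0,0,0.8],"gripper": 0.2},{"angular": [0,0,0],"offset": [0,0,0.5],"gripper": 0.2},{"angular": [0,0,0],"offset": [0,0,0],"gripper": 0.2},{"angular": [0,0,0],"offset": [0,0,0],"gripper": 0.2}]'

```text
time_s: 17.58
eef_pos: [541.9, -380.7, 42.1]
orientation: [3.14, 0.059, 0.002]
wrist_force: [0.3, -0.2, 0.3]
gripper_width: 0.795
grasp_force: 0.0
```

Call:
send_rows --steps '[{"angular": [0,0,0],"offset": [0,0,0],"gripper": 0.5},{"angular": [0,0,0],"offset": [0,0,0],"gripper": 1},{"angular": [0,0,0],"offset": [0,0,0],"gripper": 1},{"angular": [0,0,0],"offset": [0,0,0],"gripper": 1},{"angular": [0,0,0],"offset": [0,0,0],"gripper": 1},{"angular": [0,0,0],"offset": [0,0,0],"gripper": 1}]'

```text
time_s: 18.32
eef_pos: [541.6, -380.4, 41.4]
orientation: [3.141, 0.059, 0.0]
wrist_force: [-0.4, -0.8, 1.4]
gripper_width: 0.404
grasp_force: 30.0
```

Call:
send_rows --steps '[{"angular": [0,0,0],"offset": [0,0,-0.5],"gripper": 1},{"angular": [0,0,0],"offset": [0,0,-1],"gripper": 1},{"angular": [0,0,0],"offset": [0,0,-1],"gripper": 1},{"angular": [0,0,0.88],"offset": [0,0,-0.5],"gripper": 1},{"angular": [0,0,0],"offset": [0.18,-1,0],"gripper": 1},{"angular": [0,0,0],"offset": [0.18,-1,0],"gripper": 1},{"angular": [0,0,0],"offset": [0.18,-1,0],"gripper": 1},{"angular": [0,0,0],"offset": [0.18,-1,0],"gripper": 1},{"angular": [0,0,0],"offset": [0.18,-1,0],"gripper": 1},{"angular": [0,0,0],"offset": [0.18,-1,0],"gripper": 1},{"angular": [0,0,0],"offset": [0,-0.08,0],"gripper": 1},{"angular": [0,0,0],"offset": [0,0,0],"gripper": 1}]'

```text
time_s: 19.82
eef_pos: [578.8, -230.5, 116.2]
orientation: [3.139, -0.106, -0.0]
wrist_force: [0.2, 1.0, -1.4]
gripper_width: 0.397
grasp_force: 30.0
```

Run:
```python
from fit import *
C=cam('wrist'); b=cams.camera('wrist'); np.save('w5T',C[2]); cv2.imwrite('pics/w5.png',b)
q,r,s=pose(); print(q,r.as_rotvec(),s['gripper_width'])
m=cv2.inRange(cv2.cvtColor(b,cv2.COLOR_BGR2HSV),(100,120,60),(130,255,255))
n,l,st,ce=cv2.connectedComponentsWithStats(m)
for i in range(1,n):
    if st[i,4]>8: print(st[i],ce[i].round(1))
yaw=-.068;u=np.array([np.cos(yaw),np.sin(yaw),0]);S=np.array([578.3,-230.5,0])
print('pred dot',w2px(C,[S+51.5*u+[0,0,39]]))
for i in range(1,n):
    if st[i,4]>1500:
        cnt=max(cv2.findContours((l==i).astype(np.uint8),0,1)[0],key=cv2.contourArea)
        bp=cv2.approxPolyDP(cnt,6,True).reshape(-1,2); print('blue quad',bp.tolist(), px2w(C,bp,[q[2]-10.5]*len(bp)).round(1))
```

```text
[ 578.67412299 -230.95280908  116.20660021] [ 3.13935793e+00 -1.06952634e-01 -4.33100921e-05] 0.4003375292533622
[278 127  81   9 613] [319.1 130.8]
[313 142  10  11  85] [317.7 147.3]
[ 281  179   79   47 3575] [320.3 202.3]
pred dot [[318.39361004 147.02467786]]
blue quad [[282, 180], [283, 225], [358, 225], [358, 180]] [[ 624.6 -217.8  105.7]
 [ 603.2 -216.   105.7]
 [ 600.9 -250.8  105.7]
 [ 622.3 -251.5  105.7]]
```

The dot is observed at (317.7,147.3) against a predicted (318.4,147.0), so the alignment is good to about 0.5 mm. Lowering now.

Call:
send_rows --steps '[{"angular": [0,0,0],"offset": [0,-0.02,0.6],"gripper": 1},{"angular": [0,0,0],"offset": [0,0,0.8],"gripper": 1},{"angular": [0,0,0],"offset": [0,0,0.6],"gripper": 1},{"angular": [0,0,0],"offset": [0,0,0.4],"gripper": 1},{"angular": [0,0,0],"offset": [0,0,0.2],"gripper": 1},{"angular": [0,0,0],"offset": [0,0,0],"gripper": 1},{"angular": [0,0,0],"offset": [0,0,0],"gripper": 1}]'

```text
time_s: 20.75
eef_pos: [579.1, -230.2, 51.8]
orientation: [3.139, -0.106, 0.001]
wrist_force: [-0.1, 0.4, -1.7]
gripper_width: 0.404
grasp_force: 30.0
```

Call:
send_rows --steps '[{"angular": [0,0,0],"offset": [0,0,0.16],"gripper": 1},{"angular": [0,0,0],"offset": [0,0,0.16],"gripper": 1},{"angular": [0,0,0],"offset": [0,0,0],"gripper": 1},{"angular": [0,0,0],"offset": [0,0,0],"gripper": 1}]'

```text
time_s: 21.25
eef_pos: [578.9, -230.1, 43.3]
orientation: [3.14, -0.106, 0.0]
wrist_force: [0.3, -0.2, -0.2]
gripper_width: 0.403
grasp_force: 30.0
```

Call:
send_rows --steps '[{"angular": [0,0,0],"offset": [0,0,0.08],"gripper": 1},{"angular": [0,0,0],"offset": [0,0,0.06],"gripper": 1},{"angular": [0,0,0],"offset": [0,0,0],"gripper": 1}]'

```text
time_s: 21.62
eef_pos: [578.8, -230.0, 39.6]
orientation: [3.14, -0.107, -0.0]
wrist_force: [-0.5, 0.4, -0.3]
gripper_width: 0.4
grasp_force: 30.0
```

Call:
send_rows --steps '[{"angular": [0,0,0],"offset": [0,0,0.04],"gripper": 1},{"angular": [0,0,0],"offset": [0,0,0],"gripper": 1},{"angular": [0,0,0],"offset": [0,0,0],"gripper": 1}]'

```text
time_s: 22.0
eef_pos: [578.8, -230.0, 38.7]
orientation: [3.14, -0.106, 0.0]
wrist_force: [0.1, -0.2, -0.1]
gripper_width: 0.401
grasp_force: 30.0
```

Call:
send_rows --steps '[{"angular": [0,0,0],"offset": [0,0,0.03],"gripper": 1},{"angular": [0,0,0],"offset": [0,0,0],"gripper": 1}]'

```text
time_s: 22.25
eef_pos: [578.9, -230.1, 38.4]
orientation: [3.139, -0.106, 0.0]
wrist_force: [-0.6, 1.3, 4.2]
gripper_width: 0.398
grasp_force: 30.0
```

Call:
send_rows --steps '[{"angular": [0,0,0],"offset": [0,0,0.03],"gripper": 1},{"angular": [0,0,0],"offset": [0,0,0],"gripper": 1}]'

```text
time_s: 22.5
eef_pos: [578.9, -230.1, 38.3]
orientation: [3.139, -0.106, 0.0]
wrist_force: [-4.7, 1.8, 9.6]
gripper_width: 0.401
grasp_force: 30.0
```

Seated at the expected height. I'll release, rise straight up and check with code.

Call:
send_rows --steps '[{"angular": [0,0,0],"offset": [0,0,-0.03],"gripper": 0.5},{"angular": [0,0,0],"offset": [0,0,0],"gripper": 0.2},{"angular": [0,0,0],"offset": [0,0,0],"gripper": 0.2},{"angular": [0,0,0],"offset": [0,0,0],"gripper": 0.2},{"angular": [0,0,0],"offset": [0,0,-0.6],"gripper": 0.2},{"angular": [0,0,0],"offset": [0,0,-1],"gripper": 0.2},{"angular": [0,0,0],"offset": [0,0,-1],"gripper": 0.2},{"angular": [0,0,0],"offset": [0,0,-1],"gripper": 0.2},{"angular": [0,0,0],"offset": [-0.5,0,-1],"gripper": 0.2},{"angular": [0,0,0],"offset": [-0.5,0,0],"gripper": 0.2},{"angular": [0,0,0],"offset": [0,0,0],"gripper": 0.2},{"angular": [0,0,0],"offset": [0,0,0],"gripper": 0.2}]'

```text
time_s: 24.0
eef_pos: [554.2, -228.4, 153.3]
orientation: [3.139, -0.106, 0.001]
wrist_force: [-0.6, 0.5, -0.2]
gripper_width: 0.799
grasp_force: 0.0
```

Run:
```python
from fit import *
C=cam('wrist'); b=cams.camera('wrist'); cv2.imwrite('pics/w6.png',b); print(pose()[0])
h=cv2.cvtColor(b,cv2.COLOR_BGR2HSV); m=cv2.inRange(h,(100,120,40),(130,255,255))
n,l,st,ce=cv2.connectedComponentsWithStats(m)
for i in range(1,n):
    if st[i,4]>8: print(st[i],ce[i].round(1),px2w(C,[ce[i]],[39 if st[i,4]<200 else 27]).round(1))
i=1+st[1:,4].argmax()
cnt=max(cv2.findContours((l==i).astype(np.uint8),0,1)[0],key=cv2.contourArea)
bp=cv2.approxPolyDP(cnt,4,True).reshape(-1,2); print(bp.tolist(),px2w(C,bp,[27]*len(bp)).round(1).tolist())
yaw=-.068;u=np.array([np.cos(yaw),np.sin(yaw),0]);v=np.array([-u[1],u[0],0]);S=np.array([578.2,-230.1,27])
print('pred',w2px(C,[S+a*u+c*v for a,c in((45,18),(45,-18),(23,18),(23,-18),(-45,18),(-45,-18),(5,0))]).round(1).tolist())
k=cv2.inRange(b,(0,0,0),(50,50,50)); k[260:]=0
n,l,st,ce=cv2.connectedComponentsWithStats(k)
for i in range(1,n):
    if st[i,4]>150: print('dark',st[i],ce[i].round(1),px2w(C,[ce[i]],[27]).round(1))
```

```text
[ 554.18945332 -228.33172224  153.04734186]
[283  94  72   8 557] [318.5  97.4] [[ 636.7 -233.9   27. ]]
[314 103  10   9  69] [318.6 107. ] [[ 629.7 -233.5   39. ]]
[ 298  117   46   28 1261] [320.3 130.4] [[ 612.  -233.6   27. ]]
[[298, 117], [299, 144], [342, 144], [343, 117]] [[623.3, -216.9, 27.0], [602.5, -215.8, 27.0], [600.1, -250.1, 27.0], [620.9, -251.9, 27.0]]
pred [[295.7, 115.9], [341.9, 115.8], [296.3, 144.3], [341.4, 144.3], [298.2, 223.8], [339.8, 223.8], [318.9, 166.6]]
dark [ 538    0  102  148 7307] [599.4  50. ] [[ 657.8 -446.9   27. ]]
dark [306 166  29  28 543] [320.4 179.2] [[ 572.6 -231.    27. ]]
dark [212 242  41  18 549] [235.1 252. ] [[ 511.6 -150.6   27. ]]
dark [389 242  41  18 541] [405.7 252. ] [[ 501.1 -302.3   27. ]]
```

The slide sits about 1 mm off centre. It is level, along the stage, with its blue end 7 mm from the mark, as it should be, so I'm handing in.

```bash
python3 -c "
from workcell import arm
print(arm.sign_off())"
```

```text
the job is handed in; nothing more can be done
None
```

The slide was tipped, laid on the rest and let go, then seated level on the reader stage about 1 mm off centre with its blue end at the blue mark; I handed the job in at about 24 s, and the sign-off returned no verdict.

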